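# Hand microscope held on the ringed spot of a tree slice

### The arm

A 6-joint arm with a two-finger parallel gripper is mounted at the origin on the work surface. World frame = base frame: x ahead of the robot, y to its left, z up, the work surface at z = 0. Lengths are in mm, angles in rad, forces in N, time in s.
With the tool pointing down it reaches from about 275 to 825 mm from the base axis. Payload 4.9 kg.
Tool frame: the origin (TCP) lies at the very end of the fingers, on their centre line; the grasp point (between the pads) lies 19 mm behind it; z points along the fingers, y is the direction in which the jaws open and shut (so a half turn about z gives the same grasp; the last joint's range is limited). The gripper opens to 85 mm and grips with 20 to 120 N. Pads are 22 mm wide; open, the fingers measure 114 mm over their backs; the gripper's body (76 mm by 85 mm) begins 54 mm behind the grasp point. The pads swing forward as they close: fully open they stand 13 mm farther back than shut.
Start: joints at [1.021, 0.326, -0.193, 1.052, 0, 1.437], TCP at [222.154, 503.156, 231.281] pointing down, gripper open.
Joint ranges: [-2.65, 2.65], [-0.97, 1.79], [-1.3, 1.35], [-1.93, 2.1], [-1.47, 1.37], [-3.14, 3.14]. Speed limits (rad/s): [2.57, 2.57, 3.14, 3.14, 3.14, 3.14].

### API

Orientations are given as [roll, pitch, yaw] about the fixed x, y, z axes, in that order (R = Rz(yaw) Ry(pitch) Rx(roll)).
In Python, from bench import bot, solve_ik, imaging gives the robot as it stands. Calls block until the motion is done:
- bot.move_ptp(position, orientation): joint-space move of the TCP to a pose.
- bot.movel(position, rot=None, max_speed=150, threshold=None): straight line of the TCP; rot=None keeps the orientation; max_speed is the mean speed in mm/s. With threshold (N) it stops when the force on the tool has changed by that much, and returns True; else False.
- bot.move_j(angles): joint-space move.
- bot.grip(opening, effort=None): opening from 0.0 (shut) to 1.0 (fully open); effort is the grip in N (None keeps the last); returns when the fingers have stopped.
- bot.dwell(seconds).
- solve_ik(position, orientation): joint angles nearest the present ones, or None.
- bot.get_state(): the state.
- imaging.capture(name): name is "scene" or "top"; returns the picture (480x640x3 uint8, blue, green, red); there is no depth.
- imaging.camera_model(name): a dict with "K" (3x3 intrinsics, pixels), "k1" (the pictures are not rectified: a ray, as slopes to the right and down, at radius r is drawn at 1 + k1 r^2 times it, then the intrinsics apply), "position" and "rotation" of the camera in the world. Camera axes: x right, y up, looking along -z (the intrinsics and any distortion apply to the point x, -y, -z); pixel columns grow to the right and rows downward; lengths in mm; the calibration is good to about 2 mm. A picture is of the moment at which its call begins. camera_model takes no time and is no camera call.
A pose or a line that the arm cannot do raises bot.IKError and nothing moves.
- bot.sign_off(): hands the job in, once; it reports no verdict.
The state is a dict: "t": time; "qpos": joint angles; "joint_velocities": joint speeds; "effort": joint torques, N m; "tcp_pos": TCP position; "orientation": TCP orientation; "contact_force": force on the tool from outside, world axes, zero at the start; "wrist_torque": the same for the moment, N m; "opening": opening from 0.0 (shut) to 1.0 (fully open).
Only numpy, scipy, OpenCV 4.12 (cv2) and the standard library are available. Lean on these libraries where they do the work, as an engineer would, in place of code of your own. Each camera call takes 0.05 s, during which the arm holds its last target. There are 200 camera calls.

### The job

Lift the hand-held microscope straight up out of its charging stand and bring its clear nose down inside the inked ring on the tree slice, square to the sloping face, pressing lightly so that the sprung nose is about half way in. Finish there, still holding it steadily in the gripper for the picture. Never ram the nose onto the wood, do not shift the slice on its easel, and leave the slide box, jar and dish alone.

Things in the scene. Friction and masses are not known exactly. Their poses are not given: they have to be found in the camera images.
- scope_grip (a point): Where to grip the loose hand-held microscope: on the axis of its round cream body (cylinder 32 mm in diameter, 105 mm long, about 130 g, black focus ring), 32 mm below its flat top, 93 mm from the end of its nose. Any grip yaw will do. It starts upright, nose down, in the stand, with this point 43 mm above the cup's rim. z axis: along the tool, from nose to top.
- nose_tip (a point): centre of the flat front end of the microscope's clear nose, a 22 mm cylinder that stands 20 mm out of the lower end of the body. It moves with the nose. z axis: along the tool, pointing back into the body.
- nose (a joint): how far the sprung nose is pushed into the body, m: 0 fully out, 0.010 fully in (its stop). The spring gives about 1.4 N at first touch and 0.7 N more per mm: about 5 N half way in.
- scope: the microscope; origin on its axis at the lower end of the round body, where the nose comes out (20 mm from the end of the nose when that is out). z axis along the tool, towards the top.
- dock: grey charging stand, fixed to the bench: round foot 88 mm across, 10 mm high, and a cup 44 mm across whose rim is 66 mm above the bench. Origin: centre of its underside. The microscope sits 30 mm deep in the cup (36 mm bore), with its nose hanging free below; lift it at least 60 mm straight up to clear.
- mark (a point): Centre of the black inked ring (40 mm outside, 34 mm inside) on the upper face of the tree slice, 32 mm from the slice's centre; the point lies on the wood surface. z axis: straight out of the sloping face, which leans 24 degrees from level, its low side towards the robot or somewhat to one side.
- slice: loose slice of tree trunk with bark, a disc 140 mm in diameter and 18 mm thick, about 190 g, lying on the easel against its two pegs. Origin: centre of its underside; z axis out of the sloping face.
- easel: wooden display easel, fixed to the bench: 165 x 150 mm foot, sloping board 172 x 160 mm with two short pegs at its low edge; the highest edge is about 85 mm above the bench. Origin: centre of its underside; -x is the low side.
- slidebox: bystander: closed grey slide box 100 x 85 x 30 mm, origin under its centre.
- jar: bystander: glass specimen jar, 60 mm in diameter, 95 mm high, origin under its centre.
- dish: bystander: clear covered dish, 90 mm in diameter, 15 mm high, origin under its centre.
Not all that is in view belongs to the job. What is shaped like the scope but blue, pink or yellow is not meant.

How it is judged:
By the outcome, as a careful person would: the job done as asked, in the order asked, and still so for the second after the job is handed in, while the arm keeps its last pose, push and grip.
It also fails if it takes over 42 s, if anything falls off the work surface, if the arm or the gripper's body presses on something with over 40 N, if the wrist force passes 120 N, or if a joint passes its speed limit or range.

## Working session

There is one attempt and no reset: what is moved stays moved. The work goes in short steps, each a Python script; the robot and the scene stay as the last script left them, time stands still between calls to the robot, and variables do not carry over. Pictures are saved under pics/ and viewed, about 8 in all and at most 12, crops included, and the job is handed in when it is done.

```bash
mkdir -p pics; ls
python3 - <<'E'
from bench import bot, imaging
import cv2
for n in("scene","top"):
    cv2.imwrite(f"pics/{n}0.png",imaging.capture(n)); m=imaging.camera_model(n); print(n,m)
s=bot.get_state();print(s)
E
```

```text
pics
scene {'K': array([[608.1008367 ,   0.        , 325.60856244],
       [  0.        , 608.1008367 , 237.36082216],
       [  0.        ,   0.        ,   1.        ]]), 'k1': -0.11206137683609894, 'position': array([1302.67833993,  207.79803958, 1201.15120814]), 'rotation': array([0.60429787, 0.00976625, 1.79857791])}
top {'K': array([[562.78291677,   0.        , 321.30617888],
       [  0.        , 562.78291677, 239.19972139],
       [  0.        ,   0.        ,   1.        ]]), 'k1': -0.06186097570112652, 'position': array([ 415.76320951,   47.14270418, 1120.53016338]), 'rotation': array([ 0.13853438, -0.00602291, -1.59958534])}
{'t': 0.1, 'qpos': array([ 1.02079599e+00,  3.26859493e-01, -1.93467930e-01,  1.05201228e+00,
        2.48688183e-05,  1.43658680e+00]), 'joint_velocities': array([ 0.00121014, -0.00332676,  0.00203078, -0.00116474, -0.0015485 ,
        0.00042332]), 'effort': array([ 8.10381225e-04, -4.44238222e+01,  2.63038337e+01,  7.85506476e-03,
       -1.20924274e-04, -5.05443751e-06]), 'tcp_pos': array([221.86794054, 502.70068043, 230.59179279]), 'orientation': array([-3.14006649e+00, -2.31159434e-04,  2.72580164e+00]), 'contact_force': array([ 0.78410463,  0.41826808, -0.94868339]), 'wrist_torque': array([-0.04432836, -0.00395531,  0.02123676]), 'opening': 1.000147745765963}
```

View pics/scene0.png

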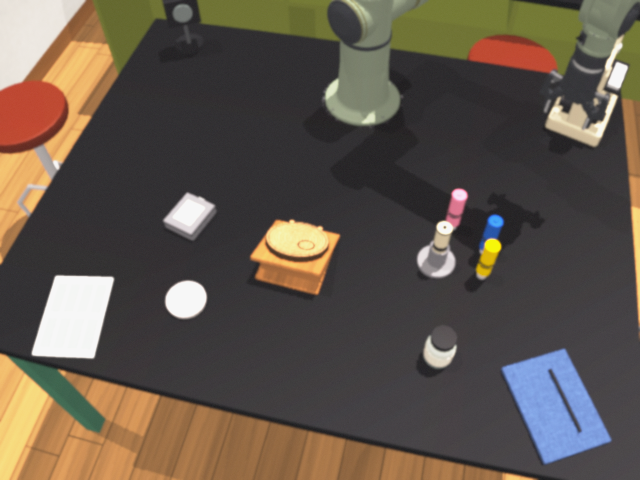

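View pics/top0.png

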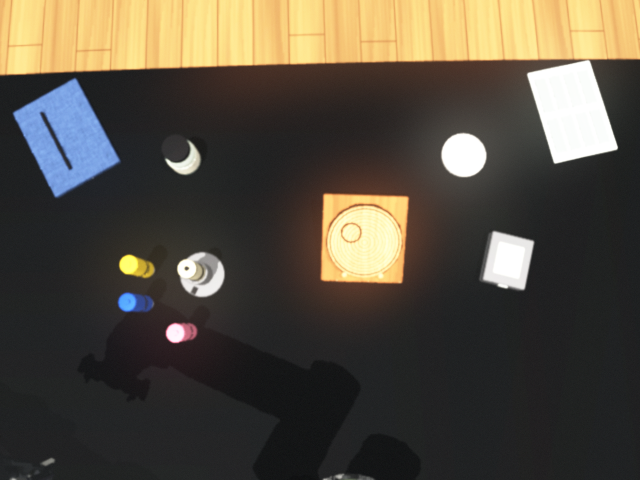

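The pictures show the cream scope in its stand at scene (443,232) / top (188,268). Lookalikes are pink (457,205)/(180,332), blue (492,232)/(132,302) and yellow (488,258)/(135,265). I choose the cream one in the stand. The easel ring is at top (351,232) / scene (306,244).

```bash
cat > h.py <<'E'
import numpy as np, cv2
from scipy.spatial.transform import Rotation as R
from bench import bot, solve_ik, imaging
def cam(n):
    m=imaging.camera_model(n); return m['K'],m['k1'],np.array(m['position']),R.from_euler('xyz',m['rotation']).as_matrix()
def proj(n,P):
    K,k,p,Rm=cam(n); c=(np.atleast_2d(P)-p)@Rm; s=np.c_[c[:,0],-c[:,1]]/-c[:,2:]
    s=s*(1+k*(s**2).sum(1,keepdims=True)); return s@np.diag([K[0,0],K[1,1]])+K[:2,2]
def ray(n,uv):
    K,k,p,Rm=cam(n)
    s=cv2.undistortPoints(np.array([[uv]],float),K,np.array([k,0,0,0.]))[0,0]
    d=Rm@np.array([s[0],-s[1],-1]); return p,d/np.linalg.norm(d)
def onz(n,uv,z):
    p,d=ray(n,uv); return p+d*(z-p[2])/d[2]
def tri(uv1,uv2):
    (p,d),(q,e)=ray("scene",uv1),ray("top",uv2)
    t=np.linalg.lstsq(np.c_[d,-e],q-p,rcond=None)[0]; a,b=p+d*t[0],q+e*t[1]
    return (a+b)/2,np.linalg.norm(a-b)
def crop(img,c,w,h,f): 
    x,y=int(c[0]-w/2),int(c[1]-h/2); return cv2.resize(img[y:y+h,x:x+w],None,fx=f,fy=f,interpolation=cv2.INTER_CUBIC)
E
python3 - <<'E'
from h import *
s=cv2.imread("pics/scene0.png");t=cv2.imread("pics/top0.png")
a=np.hstack([crop(t,(365,240),100,100,4),crop(t,(195,270),100,100,4)])
b=np.hstack([crop(s,(297,258),100,75,4),crop(s,(440,250),100,75,4)])
m=np.vstack([a,b[:200] if 0 else cv2.resize(b,(800,300))])[:700]
m=np.vstack([a[:,:],b]); m=cv2.resize(m,None,fx=.85,fy=.85); print(m.shape)
cv2.imwrite("pics/c1.png",m)
print(onz("top",(188,268),140),onz("scene",(443,228),140),tri((443.5,228),(187,268)),tri((306,244),(351,232)))
E
```

```text
(595, 680, 3)
[507.88999658 272.04407933 140.        ] [512.14326416 272.72727112 140.        ] (array([508.42731599, 274.44379979, 135.51485696]), np.float64(0.7884574527560955)) (array([573.5389049 , -18.66430384,  72.84612198]), np.float64(2.0675780454380015))
```

View pics/c1.png

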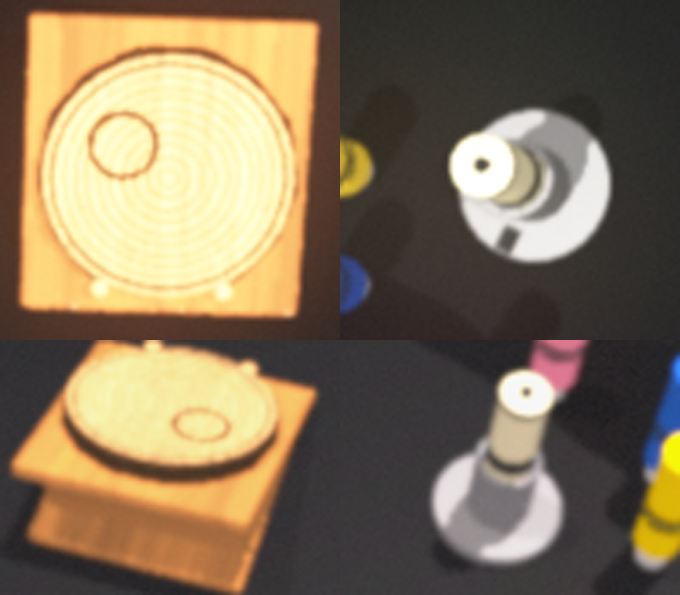

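The crop shows the cream body with a central hole at top (186.5,268.2) / scene (444.7,228). The ring centre is at top (351.5,232.6) / scene (306.1,246). The pegs are on the robot side and all the board corners are visible. Next I fit the geometry.

```bash
cat > fit.py <<'E'
from h import *
from scipy.optimize import least_squares
T=lambda *p:np.array(p)/3.4+[315,190]
S=lambda *p:(np.array(p)-[0,340])/3.4+[247,221]
ct=np.array([T(28,12),T(318,22),T(297,316),T(22,305)]); cs=np.array([S(245,527),S(13,465),S(315,390)])
sg=np.array([[1,1],[1,-1],[-1,-1],[-1,1]])
def axes(yaw): return (R.from_euler('z',yaw)*R.from_euler('y',-np.radians(24))).as_matrix()
def model(v,L,W):
    A=axes(v[3]); return v[:3]+(np.c_[sg*[L/2,W/2],np.zeros(4)])@A.T
for L,W in((172,160),(160,172)):
    def f(v):
        P=model(v,L,W); return np.r_[(proj("top",P)-ct).ravel(),(proj("scene",P[[0,1,3]])-cs).ravel()]
    r=least_squares(f,[560,-40,50,0]); print(L,W,r.x,r.cost); print(model(r.x,L,W).round(1)); print(r.fun.round(1))
tp,_=tri(S(201,425),T(124,145)); print("mark tri",tp,_)
print("top tri",tri((444.7,228),(186.5,268.2)),onz("top",(186.5,268.2),141),onz("scene",(444.7,228),141))
# slice plane intersect
L,W=172,160; r=least_squares(f,r.x)
A=axes(r.x[3]);n=A[:,2]
for nm,uv in (("mark top",T(124,145)),("mark sc",S(201,425)),("ctr T",T(168.5,172.5)),("l",T(90,145)),("r",T(158,145)),("u",T(124,111)),("d",T(124,179)),("L",T(40,180)),("R",T(297,175)),("U",T(170,48)),("D",T(168,297))):
    c="scene" if "sc" in nm else "top"; p,d=ray(c,uv)
    q=p+d*(n@(r.x[:3]+18*n-p))/(n@d); print(nm,q.round(1),(A.T@(q-r.x[:3])).round(1))
E
python3 fit.py
```

```text
172 160 [ 5.64056981e+02 -4.52704239e+01  4.03322504e+01 -5.94519339e-02] 3.8228795940784446
[[ 647.2   29.9   75.3]
 [ 637.7 -129.8   75.3]
 [ 480.9 -120.5    5.4]
 [ 490.4   39.3    5.4]]
[ 0.3  0.7 -0.8  0.5 -1.  -1.  -0.7 -0.2 -0.1 -1.  -1.2 -0.1 -1.1  0.3]
160 172 [ 5.64667469e+02 -4.64960396e+01  3.80157496e+01 -5.61728314e-02] 54.979987129922044
[[ 642.5   35.3   70.6]
 [ 632.8 -136.5   70.6]
 [ 486.9 -128.3    5.5]
 [ 496.5   43.5    5.5]]
[-2.4  3.8  2.4  3.4  2.8 -4.1 -2.9 -3.2  2.9 -1.2 -3.2 -1.3  0.1  2.7]
mark tri [573.41697435 -19.4031683   64.48974068] 3.368762939257566
top tri (array([507.9763393 , 276.20202712, 135.2994341 ]), np.float64(0.8502030963823123)) [507.51563298 274.45091242 141.        ] [512.08113244 276.24763297 141.        ]
mark top [573.8 -21.1  63.7] [17.1 24.7 18. ]
mark sc [572.2 -18.   63. ] [15.2 27.7 18. ]
ctr T [558.5 -45.9  57.6] [ 1.9 -1.  18. ]
l [574.4  -2.1  63.5] [16.5 43.7 18. ]
r [573.3 -40.1  64. ] [17.7  5.7 18. ]
u [591.7 -21.3  71.7] [36.7 25.6 18. ]
d [555.7 -20.9  55.7] [-2.7 23.8 18. ]
L [556.6  26.2  54.8] [-4.8 70.9 18. ]
R [ 555.  -118.1   57.9] [  2.8 -73.2  18. ]
U [623.7 -47.   86.6] [73.3  1.9 18. ]
D [490.7 -45.5  27.4] [-72.1  -4.6  18. ]
```

```bash
cat >> h.py <<'E'
def ori(z,y):
    z=np.array(z)/np.linalg.norm(z); y=np.array(y,float); y-=z*(y@z); y/=np.linalg.norm(y)
    return R.from_matrix(np.c_[np.cross(y,z),y,z]).as_euler('xyz')
def face(yaw): return (R.from_euler('z',yaw)*R.from_euler('y',-np.radians(24))).as_matrix()
E
python3 - <<'E'
from h import *
n=face(-.059)[:,2]; m=np.array([573,-21,73.])
for a in range(0,360,30):
    y=[np.cos(np.radians(a)),np.sin(np.radians(a)),0]
    q=lambda p,o:(lambda s:None if s is None else np.round(s,2))(solve_ik(list(p),list(o)))
    print(a,q([509.5,275,170],ori([0,0,-1],y)),q(m+69*n,ori(-n,y)),q(m+130*n,ori(-n,y)))
E
```

```text
0 [ 0.37  0.43 -0.21  0.94  0.    1.94] [-0.2   0.17 -0.8   0.19  0.06  1.37] [-0.21  0.03 -0.77  0.35  0.06  1.37]
30 [ 0.37  0.43 -0.21  0.94  0.    1.41] [-0.2   0.17 -0.8   0.19  0.06  0.81] [-0.21  0.03 -0.77  0.35  0.06  0.8 ]
60 [ 0.37  0.43 -0.21  0.94  0.    0.89] [-0.2   0.17 -0.8   0.19  0.06  0.3 ] [-0.21  0.03 -0.77  0.35  0.06  0.29]
90 [ 0.37  0.43 -0.21  0.94  0.    0.37] [-0.2   0.17 -0.8   0.19  0.06 -0.19] [-0.21  0.03 -0.77  0.35  0.06 -0.19]
120 [ 0.37  0.43 -0.21  0.94  0.   -0.16] [-0.2   0.17 -0.8   0.19  0.06 -0.67] [-0.21  0.03 -0.77  0.35  0.06 -0.68]
150 [ 0.37  0.43 -0.21  0.94  0.   -0.68] [-0.2   0.17 -0.8   0.19  0.06 -1.2 ] [-0.21  0.03 -0.77  0.35  0.06 -1.21]
180 [ 0.37  0.43 -0.21  0.94  0.   -1.2 ] [-0.2   0.17 -0.8   0.19  0.06 -1.77] [-0.21  0.03 -0.77  0.35  0.06 -1.78]
210 [ 0.37  0.43 -0.21  0.94  0.   -1.73] [-0.2   0.17 -0.8   0.19  0.06 -2.33] [-0.21  0.03 -0.77  0.35  0.06 -2.34]
240 [ 0.37  0.43 -0.21  0.94  0.   -2.25] [-0.2   0.17 -0.8   0.19  0.06 -2.84] [-0.21  0.03 -0.77  0.35  0.06 -2.85]
270 [ 0.37  0.43 -0.21  0.94  0.   -2.77] [-0.2   0.17 -0.8   0.19  0.06  2.96] [-0.21  0.03 -0.77  0.35  0.06  2.95]
300 [ 0.37  0.43 -0.21  0.94  0.    2.99] [-0.2   0.17 -0.8   0.19  0.06  2.47] [-0.21  0.03 -0.77  0.35  0.06  2.46]
330 [ 0.37  0.43 -0.21  0.94  0.    2.46] [-0.2   0.17 -0.8   0.19  0.06  1.94] [-0.21  0.03 -0.77  0.35  0.06  1.93]
```

Run:
```python
from h import *
o=ori([0,0,-1],[1,1,0]); p=[509.5,275,200]
bot.move_ptp(p,list(o)); bot.movel([509.5,275,165])
print(bot.get_state()['tcp_pos'],bot.get_state()['t'],bot.get_state()['contact_force'])
s=imaging.capture("scene");t=imaging.capture("top")
q=[509.5,275,165];print(proj("scene",q),proj("top",q))
cv2.imwrite("pics/c2.png",np.hstack([crop(s,(445,225),100,130,4),crop(t,(190,265),100,130,4)]))
```

```text
[508.43504549 275.73101212 164.82303529] 1.8583 [0.23621355 0.34674563 0.66541007]
[[445.95924808 220.33965458]] [[182.94236307 265.82402156]]
```

View pics/c2.png

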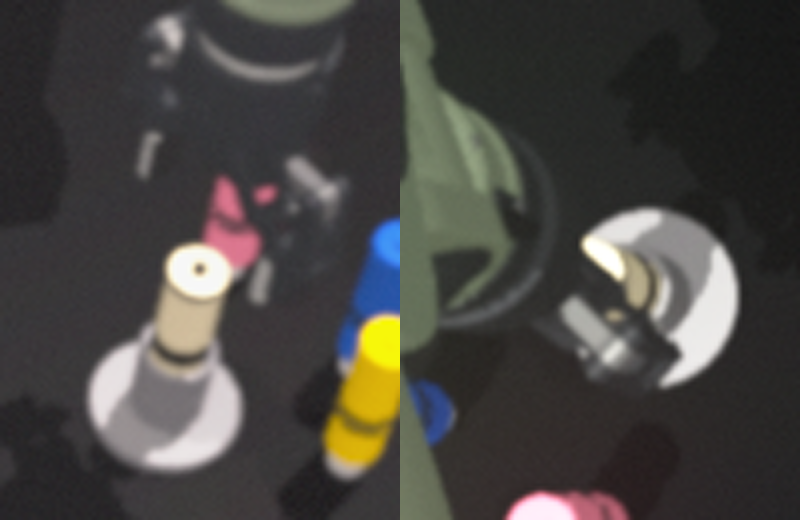

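Scene view shows fingers straddling the cream top (crop (199,268)), with the pad midpoint in line with it. I'll descend guarded and grip gently.

Run:
```python
from h import *
f=lambda k:(lambda s:print(k,s['t'],s['tcp_pos'].round(1),s['contact_force'].round(1),s['wrist_torque'].round(2),round(s['opening'],3)))(bot.get_state())
f('pre')
print(bot.movel([510,275,90],max_speed=60,threshold=6)); f('down')
bot.dwell(.2); f('settled')
bot.grip(0.0,20); f('grip'); bot.dwell(.2); f('grip2')
```

```text
pre 1.9583 [509.8 275.8 166. ] [ 0.1 -0.3  0. ] [ 0.   -0.02 -0.01] 0.997
False
down 3.3583 [510.3 275.1  90.4] [ 0.3 -0.3 -0.2] [0.04 0.03 0.01] 1.0
settled 3.5583 [510.2 275.1  90.3] [ 0.   0.3 -0.5] [-0.    0.    0.02] 1.002
grip 4.0917 [509.9 274.9  90.1] [ 0.3 -0.7  2.1] [-0.12  0.16 -0.01] 0.369
grip2 4.2917 [509.9 274.9  90.1] [-0.7 -0.6  2.9] [-0.17  0.21 -0.  ] 0.37
```

Run:
```python
from h import *
f=lambda k:(lambda s:print(k,s['t'],s['tcp_pos'].round(1),s['contact_force'].round(1),s['wrist_torque'].round(2),round(s['opening'],3)))(bot.get_state())
bot.grip(0.0,60); f('grip')
bot.movel([509.9,274.9,110],max_speed=50); f('lift1')
bot.movel([509.9,274.9,230],max_speed=120); bot.dwell(.2); f('lift')
n=face(-.059)[:,2]; m=np.array([573,-20,70.]); o=list(ori(-n,[np.cos(np.radians(45)),np.sin(np.radians(45)),0]))
bot.move_ptp(list(m+150*n),o); bot.dwell(.3); f('over')
s=imaging.capture("scene");t=imaging.capture("top")
tcp=bot.get_state()['tcp_pos'];tip=tcp-74*n;print('tip',tip,proj("scene",tip),proj("top",tip),'mark',proj("scene",m),proj("top",m))
cv2.imwrite("pics/s3.png",s);cv2.imwrite("pics/t3.png",t)
cv2.imwrite("pics/c3.png",np.hstack([crop(s,(305,225),100,130,4),crop(t,(355,240),100,130,4)]))
```

```text
grip 4.5083 [509.9 274.9  90.2] [-2.3 -1.5  4.3] [-0.35  0.42 -0.  ] 0.36
lift1 5.0583 [510.1 275.  110.2] [-0.3  0.6 -1.6] [0.   0.02 0.01] 0.358
lift 6.4083 [509.5 274.8 229.3] [-0.2 -0.2 -2.2] [-0.    0.01 -0.04] 0.361
over 7.8333 [512.5 -15.7 207. ] [-0.7  0.7 -1.3] [-0.01  0.55 -0.05] 0.363
tip [542.3233001  -17.71024454 139.32922865] [[308.33756414 215.36824175]] [[352.7244392  243.97426759]] mark [[305.06861079 244.36410137]] [[351.09254002 232.60234275]]
```

View pics/c3.png

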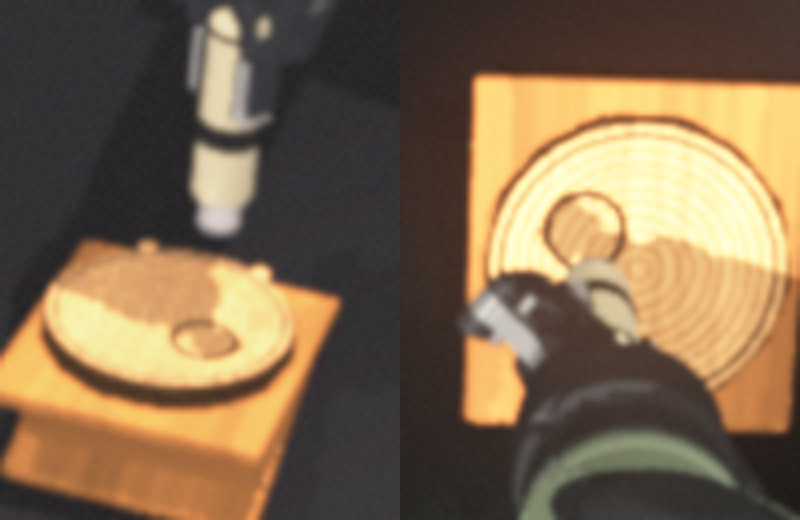

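The nose hangs at scene ≈(309.5,217) / top ≈(353,242), against predictions of (308.3,215.4) / (352.7,244). The ring is at scene (306.2,244.8) / top (351.2,232.5). I found a 1-px row slip in my earlier scene crop offset, so I'll fix that and refit.

```bash
sed -i 's/\[247,221\]/[247,220]/' fit.py; python3 fit.py
python3 - <<'E'
from h import *
print("nose tri",tri((309.5,217),(353,242)))
print("raw",tri((306.2,244.9),(351.3,232.5)),"corr",tri((305,243.3),(351.1,234.3)))
E
```

```text
172 160 [ 5.63564415e+02 -4.50953201e+01  4.35465106e+01 -5.93477984e-02] 3.179513767423737
[[ 646.7   30.1   78.5]
 [ 637.2 -129.6   78.5]
 [ 480.4 -120.3    8.6]
 [ 489.9   39.4    8.6]]
[ 0.2  0.6 -0.6  0.4 -0.8 -0.8 -0.7 -0.   0.  -0.9 -1.2 -0.  -1.   0.4]
160 172 [ 5.64174643e+02 -4.63193579e+01  4.12360067e+01 -5.60867286e-02] 55.22906261259562
[[ 642.    35.4   73.8]
 [ 632.3 -136.3   73.8]
 [ 486.4 -128.1    8.7]
 [ 496.    43.6    8.7]]
[-2.5  3.7  2.6  3.3  3.  -4.  -3.  -3.1  3.  -1.2 -3.2 -1.2  0.2  2.7]
mark tri [572.93403547 -19.29089813  67.84252591] 3.157750783016262
top tri (array([507.9763393 , 276.20202712, 135.2994341 ]), np.float64(0.8502030963823123)) [507.51563298 274.45091242 141.        ] [512.08113244 276.24763297 141.        ]
mark top [573.3 -20.9  67. ] [17.1 24.7 18. ]
mark sc [571.7 -18.1  66.1] [15.1 27.5 18. ]
ctr T [558.  -45.6  60.8] [ 2.  -0.9 18. ]
l [573.9  -2.   66.7] [16.5 43.7 18. ]
r [572.8 -39.8  67.2] [17.7  5.8 18. ]
u [591.2 -21.1  74.9] [36.7 25.6 18. ]
d [555.3 -20.7  58.9] [-2.6 23.8 18. ]
L [556.2  26.3  58.1] [-4.7 70.8 18. ]
R [ 554.6 -117.6   61.2] [  2.9 -72.9  18. ]
U [623.1 -46.7  89.7] [73.2  2.  18. ]
D [490.5 -45.2  30.8] [-71.9  -4.4  18. ]
nose tri (array([545.58273147, -16.39445428, 138.36417643]), np.float64(4.033922583999481))
raw (array([573.11824415, -18.97631287,  68.60662626]), np.float64(3.062089225657066)) corr (array([569.91416012, -20.4274709 ,  69.58982179]), np.float64(1.0221693315231781))
```

```bash
cat >> h.py <<'E'
n=face(-.059)[:,2]; O=list(ori(-n,[1,1,0])); M=np.array([570.3,-20.3,71.])
E
python3 - <<'E'
from h import *
print(bot.movel(list(M+90*n),rot=O,max_speed=80,threshold=6)); bot.dwell(.4)
st=bot.get_state();tcp=st['tcp_pos'];Z=R.from_euler('xyz',st['orientation']).as_matrix()[:,2]
print(st['t'],st['contact_force'],'err',tcp-(M+90*n),'tilt err deg',np.degrees(np.arccos(-Z@n)))
s=imaging.capture("scene");t=imaging.capture("top")
tip=tcp+74*Z;print('tip',tip,proj("scene",tip),proj("top",tip))
cv2.imwrite("pics/c4.png",np.hstack([crop(s,(305,225),65,86,6),crop(t,(352,235),65,86,6)]))
E
```

```text
False
9.2083 [-0.094453   -0.27581906 -0.53675854] err [ 0.08866631 -0.02517686  0.26891708] tilt err deg 0.02716670260013599
tip [563.92369397 -19.94766141  85.89981288] [[305.81774867 237.09339687]] [[351.74062238 236.14933032]]
```

View pics/c4.png

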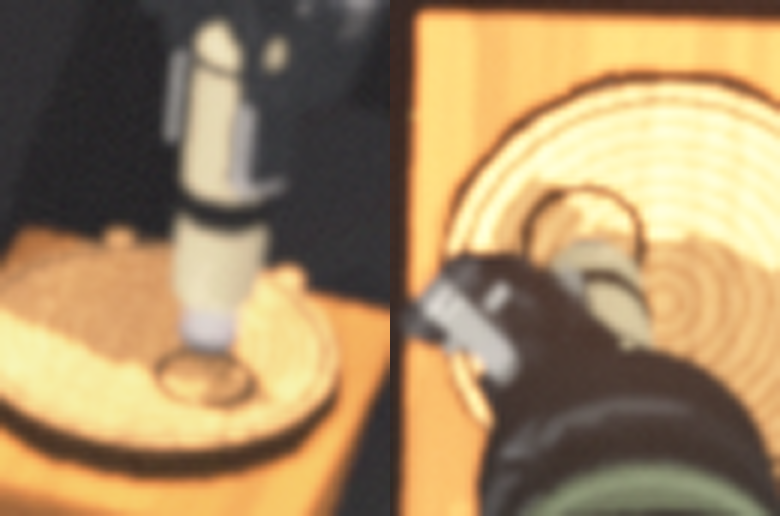

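The nose tip is at scene ≈(306.7,239) / top ≈(350.8,235.7). The ring centre is at scene (306.3,244.8) / top (351.2,232.7). The nose sits just above the ring's far (robot) side, and descending along the normal moves it towards the centre.

Run:
```python
from h import *
print(tri((305.4,242.9),(351.9,233.2)),tri((305.4,242.9),(351.5,234)))
tip=np.array([563.92,-19.95,85.9])
for d in(12,14,16,18,20): q=tip-d*n; print(d,q.round(1),proj("scene",q),proj("top",q))
```

```text
(array([571.18228571, -20.43627918,  73.23928034]), np.float64(1.6934440403437678)) (array([570.02542219, -20.25446555,  71.5436934 ]), np.float64(0.6460768297315282))
12 [568.8 -20.2  74.9] [[305.34165326 241.59467285]] [[351.45334758 234.41877008]]
14 [569.6 -20.3  73.1] [[305.26286412 242.34103984]] [[351.40585345 234.13369167]]
16 [570.4 -20.3  71.3] [[305.18420503 243.0862388 ]] [[351.35853037 233.84964609]]
18 [571.2 -20.4  69.5] [[305.10567577 243.83027168]] [[351.31137745 233.56662778]]
20 [572.  -20.4  67.6] [[305.02727608 244.57314049]] [[351.26439376 233.28463118]]
```

Run:
```python
from h import *
def F(k=8):
    v=[]
    for _ in range(k): v.append(bot.get_state()['contact_force']@n); bot.dwell(.03)
    return np.mean(v),np.std(v)
h=lambda:(bot.get_state()['tcp_pos']-M)@n
f0=F(); print('base',f0,h())
M2=M+[.4,0,0]
hit=bot.movel(list(M2+64*n),rot=O,max_speed=10,threshold=2.2)
s=bot.get_state();print(hit,s['t'],h(),F(),s['contact_force'])
```

```text
base (np.float64(-1.090278540205193), np.float64(0.4196024484640432)) 89.98214875755828
True 11.2 72.58591628831434 (np.float64(1.2590400108618969), np.float64(0.4681587828533791)) [-0.25218262  0.16705691  0.74852433]
```

Run:
```python
from h import *
def F(k=10):
    v=[]
    for _ in range(k): v.append(bot.get_state()['contact_force']@n); bot.dwell(.03)
    return np.mean(v)+1.09
h=lambda:(bot.get_state()['tcp_pos']-M)@n
M2=M+[.4,0,0]
for H in(71,69):
    bot.movel(list(M2+(H+.16)*n),rot=O,max_speed=8); bot.dwell(.2); s=bot.get_state(); print(H,s['t'],h(),F(20),s['tcp_pos']-M2,s['wrist_torque'].round(2),s['opening'])
s=imaging.capture("scene");t=imaging.capture("top")
cv2.imwrite("pics/c5.png",np.hstack([crop(s,(305,225),65,86,6),crop(t,(352,235),65,86,6)]))
```

```text
71 12.0917 70.82582064652357 3.7157146942901784 [-29.66398046   1.69399476  64.47754699] [-0.09  1.13 -0.1 ] 0.35840040323403877
69 13.3583 69.0416887954594 4.973529429636041 [-28.0266988    1.71020732  63.25184228] [ 0.14  1.03 -0.  ] 0.3598310782131843
```

View pics/c5.png

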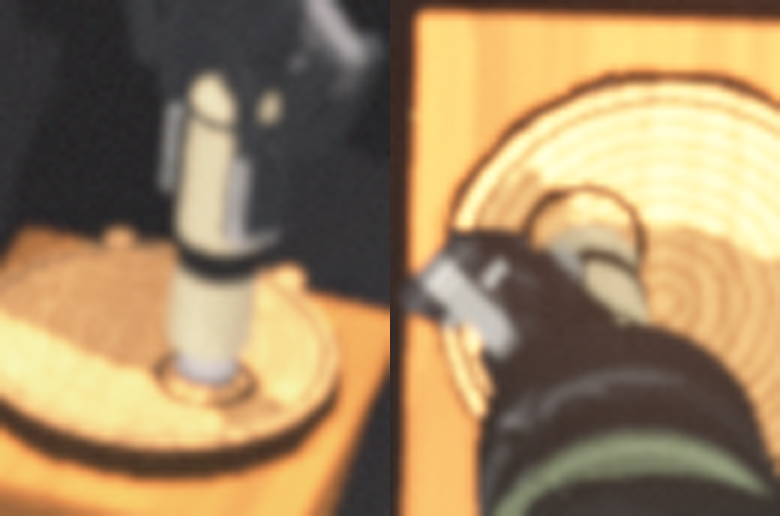

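The nose is touching inside the ring in the picture, but it may sit a few mm towards the robot side. I'll check with a larger zoom before correcting.

Run:
```python
from h import *
s=np.mean([imaging.capture("scene") for _ in range(8)],0).astype(np.uint8)
t=np.mean([imaging.capture("top") for _ in range(4)],0).astype(np.uint8)
cv2.imwrite("pics/c6.png",np.hstack([crop(s,(306,243),26,36,15),crop(t,(352,233),26,36,15)]))
st=bot.get_state();Z=R.from_euler('xyz',st['orientation']).as_matrix()[:,2]
tip=st['tcp_pos']+69*Z; A=face(-.059)
print(st['t'],proj("scene",tip),proj("top",tip))
for e in((17,0,0),(-17,0,0),(0,17,0),(0,-17,0)): print(e,proj("scene",tip+A@e),proj("top",tip+A@e))
```

```text
14.725 [[305.18366583 243.21000187]] [[351.32088125 233.73370909]]
(17, 0, 0) [[302.96328661 247.03138534]] [[351.72526271 225.01437238]]
(-17, 0, 0) [[307.35898804 239.46650047]] [[350.9191659  242.37669775]]
(0, 17, 0) [[312.41931933 244.94909728]] [[342.31480157 233.45590246]]
(0, -17, 0) [[297.98019136 241.47828155]] [[360.32359851 234.01161501]]
```

View pics/c6.png

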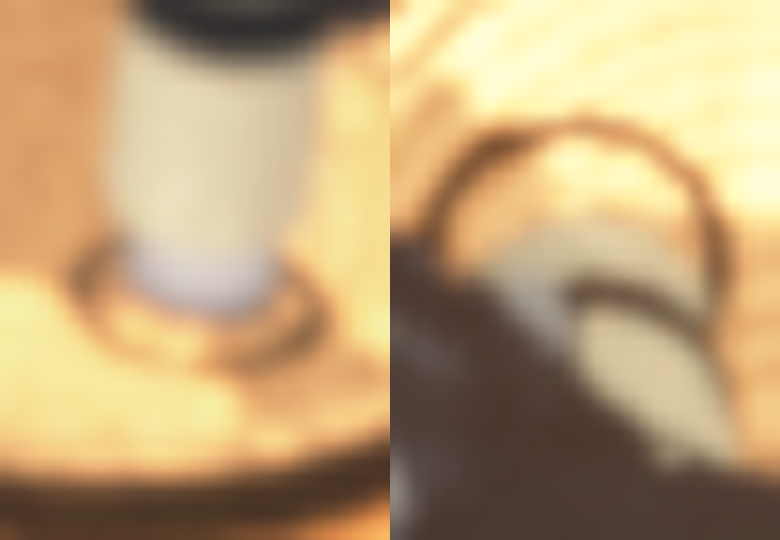

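Measured in the zoom, the nose lies fully inside the ring but about 2 mm downslope of centre. Scene ring centre is (200,287) against nose (203,277) at x15. I'll lift off, shift 2 mm upslope, and press again gently.

Run:
```python
from h import *
def F(k=15):
    v=[]
    for _ in range(k): v.append(bot.get_state()['contact_force']@n); bot.dwell(.03)
    return np.mean(v)
A=face(-.059); M2=M+[.4,0,0]; M3=M2+2.0*A[:,0]+.3*A[:,1]
hh=lambda:(bot.get_state()['tcp_pos']-M)@n
bot.movel(list(M2+80*n),rot=O,max_speed=20)
bot.movel(list(M3+80*n),rot=O,max_speed=20); bot.dwell(.2); f0=F()
bot.movel(list(M3+75*n),rot=O,max_speed=20)
bot.movel(list(M3+69.1*n),rot=O,max_speed=8); bot.dwell(.3)
s=bot.get_state(); print(f0,s['t'],hh(),F(25)-f0,s['opening'],s['tcp_pos']-M3-69.1*n)
s=np.mean([imaging.capture("scene") for _ in range(8)],0).astype(np.uint8)
t=imaging.capture("top")
cv2.imwrite("pics/c7.png",np.hstack([crop(s,(306,243),26,36,15),crop(t,(365,240),100,138,4)[:540,:390]]))
```

```text
-1.0812295495590751 17.9583 68.96533484331592 5.259452542137641 0.36032717773167877 [ 0.03851194 -0.04126726  0.04857242]
```

View pics/c7.png

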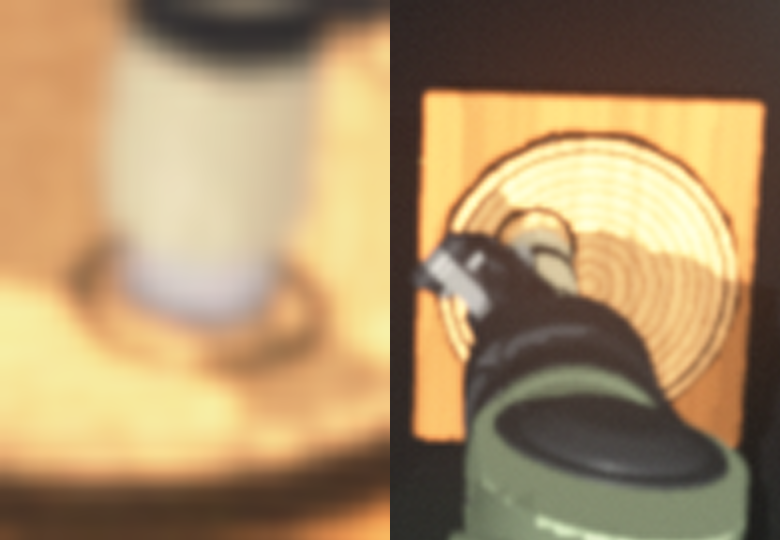

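The nose is now centred in the ring (nose bottom 325, ring bottom 355, sides even), and the ring has not moved. Net force is 5.3 N, which is about half way in.

Run:
```python
from h import *
s=bot.get_state(); print(s['t'],s['opening'],s['contact_force']@n+1.08); bot.sign_off()
```

```text
19.2417 0.35902428577886486 5.661633856234211
the job is handed in; nothing more can be done
```

I lifted the cream microscope straight up out of its stand (140 mm) and set its nose down inside the ring, square to the sloping face. I handed the job in at 19.2 s with the gripper still holding it at 60 N.

**Placing:** The first touch was inside the ring but about 2 mm downslope. I raised it off the wood, shifted 2 mm upslope and pressed again slowly.

**Last checks:**
- **Press:** the averaged force was 5.3 N, with a single noisy reading of 5.7 N at the end. Height and force put the nose about 5 to 5.5 mm in, roughly half way.
- **Position:** in the zoomed picture the nose looks centred in the ring to about 1–2 mm. The ring had not moved in the image.
- **Squareness:** the tool was within 0.03° of the intended direction when last checked, just before the first touch. That direction relies on my easel yaw fit of −3.4° and the stated 24° slope.
- **Bystanders:** the arm never worked near the slide box, jar or dish. I took no separate picture of them at the end.

**Disagreements:**
- The two cameras disagreed by 1–4 mm, and my first fit had a 1-pixel crop error. I corrected the position by comparing nose and ring in the same pictures.
- The camera fit put the easel's top edge at about 78 mm, against the stated 85 mm. Touching the wood confirmed the mark's height to about 1 mm.

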